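# Clamp the plane iron in the jig for honing

### The job

The plane iron is due for honing. It lies sunk in its fitted wooden block: press down its plain end over the finger well and draw it down to the foot of the well so that the bevelled end tips up and stays up, then lift the iron out by the sides of the raised end. Lay it gently, without dropping it, flat on the board of the toggle-clamp jig, bevel up and long edge against the fence, plain end under the clamp pad and about 50 mm of the bevelled end sticking out past the open end of the board, and then swing the clamp bar fully down onto it; do not disturb the tin of screws.

Things in the scene. Friction and masses are not known exactly. Their poses are not given: they have to be found in the camera images.
- plane_iron: Loose flat dark steel plane iron, 175 x 50 x 6.5 mm, 0.3 kg, slotted, a bright bevel ground across the top of one end. Origin: centre of its underside (also the middle of its mass); +x along it to the bevelled end (+87.5 mm), plain end at -87.5 mm, y across, +z its upper face. It starts flat in iron_block, top 0.5 mm below the block's top: the sides can be gripped only once it is tipped up.
- bevel_end (a point): Middle of the edge at the iron's bevelled end (iron frame: x = +87.5, y = 0, z = 0 mm); axes are the iron's.
- iron_block: Fixed hardwood block, 226 x 86 x 52 mm high, pocket 53.5 mm wide along it. Origin: centre of its underside; +x along it towards the bevelled end. Pocket floor flat at z = 45 mm from x = 0 to an end wall at x = +94.5 mm; from x = 0 to -x it falls away at 24 degrees (the finger well) to a stop wall 28 mm high at x = -90 mm, open above. The iron's middle starts 5 to 6.5 mm on the flat side of x = 0.
- well (a point): Point on the well's sloping floor (block frame: x = -55, y = 0, z = 20.5 mm); axes are the block's. A press of 1 to 5 N on the iron here tips it about the edge at x = 0 onto the slope, 24 degrees. Drawn 8 to 14 mm down the slope towards -x while pressed (14 mm meets the stop wall) it stays tipped when let go, bevelled end up; else it falls flat again. Slippery: friction about 0.35.
- toggle_jig: Fixed clamping jig: board 280 (x) x 110 (y) x 18 mm; along it a fence with its inner face at y = -35 mm facing +y (20 mm thick, top at z = 40 mm); toggle clamp with a red grip near the +x end. Origin: centre of the board's underside; board top z = 18 mm, open end x = -140 mm. With the clamp shut its pad (17 mm across) stands over x = -34, y = +12 mm.
- iron_place (a point): Where the iron's origin belongs on the jig (jig frame: x = -102.5, y = -10, z = 18 mm); axes are the jig's. The iron lies there with its +x along the jig's -x, side against the fence, its bevelled end 50 mm past the open end of the board; held by that part, the fingers clear board and fence.
- toggle_jig_arm (a joint): Clamp arm angle, rad: 0 = bar level (it rests on the iron near 0.01); 1.08 = fully open, bar steeply up. Turns about the jig's +y axis and stays where left (friction 0.08 N m, no spring). The red grip is square to the bar: upright when shut (top z = 174 mm, x = 64 to 101 mm in the jig frame), leaning to +x when open. Shut it by pushing the bar's upper face over and down.
- clamp_hinge (a point): Point on the clamp's hinge axis (jig frame: x = +88, y = +12, z = +48 mm); axes are the jig's.
- clamp_bar (a point): Point on the middle of the bar's upper face, 98 mm from the hinge towards the pad, 5 mm above the hinge when shut; it moves with the arm. z is square to that face (it leans to the jig's +x when open), x runs along the bar to the hinge. The bar is 10 mm wide; a nut and spindle stand on it 24 mm farther out.
- screw_tin: Loose round open tin, 74 mm across, 28 mm high, a bystander behind the jig and the wooden block. Origin: centre of its underside.

How it is judged:
On the way, in this order (a step that is already met when the one before it is completed fails the run):
1. the iron is tipped up in its block, bevelled end raised and plain end down in the well, clear of the fingers (angle between plane_iron's own z axis and vertical above 0.33 rad and x of plane_iron in the frame of iron_block below 0 m and horizontal distance between plane_iron and iron_block below 0.03 m and contact force between the fingers and plane_iron below 0.2 N), for 0.2 s.
2. the iron lies flat on the jig's board, while the clamp is still open (angle between plane_iron's own z axis and vertical below 0.05 rad and z of plane_iron in the frame of toggle_jig below 0.0205 m and horizontal distance between plane_iron and toggle_jig below 0.13 m and value of joint toggle_jig_arm above 0.5 rad), for 0.2 s.
At the end, for the whole second after the job is handed in: The iron lies still, flat on the jig's board, bevel up, its long side within 3.5 mm of the fence and within 0.05 rad of parallel to it, its bevelled end sticking out 50 mm (12 mm more or less) past the open end of the board; the clamp is shut onto it (joint below 0.025 rad) (value of joint toggle_jig_arm below 0.025 rad and angle between plane_iron's own z axis and vertical below 0.04 rad and z of plane_iron in the frame of toggle_jig between 0.0165 and 0.0195 m and y of plane_iron in the frame of toggle_jig below -0.0065 m and angle between the x axis of plane_iron and the x axis of toggle_jig, either way round below 0.05 rad and x of plane_iron in the frame of toggle_jig between -0.1145 and -0.0905 m and x of bevel_end in the frame of toggle_jig below -0.16 m and linear speed of plane_iron below 0.01 m/s); the robot touches nothing.
It fails at once if the iron is dropped (moves faster than 0.5 m/s while the fingers do not touch it) (contact force between the fingers and plane_iron below 0.05 N and linear speed of plane_iron above 0.5 m/s).
It fails at once if the screw tin is moved by more than 20 mm (distance of screw_tin from where it was at the start of the episode above 0.02 m).
It also fails if it takes over 61 s, if anything falls off the work surface, if the arm or the gripper's body presses on something with over 40 N, if the wrist force passes 120 N, or if a joint passes its speed limit or range.

### The arm

A 7-joint arm with a two-finger parallel gripper is mounted at the origin on the work surface; the furniture and walls round the work are solid. World frame = base frame: x ahead of the robot, y to its left, z up, the work surface at z = 0. Lengths are in m, angles in rad, forces in N, time in s.
With the tool pointing down it reaches from about 0.4 to 0.85 m from the base axis. Payload 10.4 kg.
Tool frame: the origin (TCP) lies between the finger pads; the fingertips stand 14 mm ahead of it and the grasp point (between the pads) lies 5 mm behind it (r.finger_overhang is the z of the fingertips in the tool frame, in m); z points along the fingers, y is the line along which they close (so a half turn about z gives the same grasp; the last joint's range is limited). The gripper opens to 87 mm and grips with 3 to 60 N. Pads are 19 mm wide; open, the fingers measure 117 mm over their backs; the gripper's body (75 mm by 190 mm) begins 51 mm behind the grasp point.
Start: joints at [1.308, 0.332, -0.065, 1.46, 0.022, 1.35, -0.088], TCP at [0.148, -0.607, 0.237] pointing down, gripper open.
Joint ranges: [-2.6, 2.6], [-0.5, 2.12], [-1.47, 1.34], [0.16, 2.42], [-1.27, 4.41], [0.06, 2.06], [-2.6, 2.6]. Speed limits (rad/s): [2.22, 2.22, 2.79, 2.79, 3.14, 3.14, 3.14].

### API

Orientations are given as a unit quaternion [x, y, z, w].
In Python, from bench import r, optics gives the robot as it stands.
- The arm moves only by the shell command python3 -m pendant 'ROWS' [FORCE]. ROWS is JSON, a list of rows, each a list of 7 numbers: the closure, from -1 (fully open) to 1 (shut), then the shift along the tool's x, y, z scaled (see below), then the turn, a rotation vector about the tool's x, y, z scaled (see below). In form: [[grip, x, y, z, rx, ry, rz], ...]. A call has 1 to 8 rows; each row is the pose to reach, as a shift and turn from the pose commanded when the call began, along the tool's axes at that moment; what a row does not reach only later rows make up. The controller multiplies each number of a shift by 0.3 m and each number of a turn by 120 degrees. A row lasts 1/8 s, in which the tool goes at most 62.5 mm and 10.7 degrees, less where a joint would pass 70% of its speed; a pose out of reach is approached as far as the arm can. A call with a number of a shift or a turn outside -1 to 1 is refused whole. A call with a gripper value outside its range is refused whole. The fingers move at their own pace and stop on an object; FORCE is the grip in N (left out, the last holds). Time passes only in rows, so rows that repeat a pose let the fingers close. It gives the time, the measured TCP pose, the force, the opening and the grip force at its end, in the units of the state.
- r.read_state(): the state, without advancing time (a new reading comes with each control period).
- optics.camera(name): name is "side" or "top"; returns a dict with "pixels" (384x512x3 uint8, red, green, blue), "vfov" (degrees; the focal length in pixels is half the picture's height over the tangent of half this angle, whatever the lens; pixels are square), "cx", "cy" (the principal point, pixels), "rvec" (rotation vector, rad) and "tvec" (3), from world to camera coordinates, as OpenCV has them. Camera axes: x right, y down, z forward; pixel columns grow to the right and rows downward; lengths in m; the calibration is good to about 2 mm. A picture is of the moment at which its call begins. There is no depth.
- r.close_job(): hands the job in; it is judged then, once.
The state is a dict: "time": time; "joint_positions": joint angles; "joint_vel": joint speeds; "joint_torque": joint torques, N m; "ee_pos": TCP position; "eef_rot": TCP orientation; "ft_force": force on the tool from outside, world axes, zero at the start; "torque": the same for the moment, N m; "width": finger opening in m; "grip_force": force on a finger pad.
Only numpy, scipy, OpenCV 4.12 (cv2) and the standard library are available. Lean on these libraries where they do the work, as an engineer would, in place of code of your own. Each camera call takes 0.05 s, during which the arm holds its last target. There are 200 camera calls.

## Working session

There is one attempt and no reset: what is moved stays moved. The work goes in short steps, Python scripts to look and compute and a shell command to move; the robot and the scene stay as the last step left them, time stands still between calls to the robot, and variables do not carry over. Pictures are saved under pics/ and viewed, at most 10 in all, crops included, and the job is handed in when it is done.

```bash
mkdir -p pics; ls; cat > h.py <<'E'
import numpy as np, cv2
from scipy.spatial.transform import Rotation as R
from bench import r, optics
def cam(n):
    c=optics.camera(n); p=np.asarray(c["pixels"]); f=p.shape[0]/2/np.tan(np.radians(c["vfov"])/2)
    c["K"]=np.array([[f,0,c["cx"]],[0,f,c["cy"]],[0,0,1]]); c["R"]=cv2.Rodrigues(np.array(c["rvec"],float))[0]; c["t"]=np.array(c["tvec"],float); c["img"]=p
    return c
def ray(c,uv):
    d=c["R"].T@np.linalg.inv(c["K"])@np.array([uv[0],uv[1],1.]); return -c["R"].T@c["t"], d/np.linalg.norm(d)
def onz(c,uv,z):
    o,d=ray(c,uv); return o+d*(z-o[2])/d[2]
def proj(c,P):
    return cv2.projectPoints(np.array(P,float).reshape(-1,3),c["R"],c["t"],c["K"],None)[0].reshape(-1,2)
def tri(c1,u1,c2,u2):
    o1,d1=ray(c1,u1);o2,d2=ray(c2,u2)
    s=np.linalg.lstsq(np.array([d1,-d2]).T,o2-o1,rcond=None)[0]
    a=o1+s[0]*d1;b=o2+s[1]*d2; return (a+b)/2,np.linalg.norm(a-b)
def save(im,name): cv2.imwrite("pics/"+name,cv2.cvtColor(im,cv2.COLOR_RGB2BGR))
E
python3 - <<'E'
from h import *
for n in("top","side"):
    c=cam(n); save(c["img"],n+"0.png"); print(n,{k:c[k] for k in c if k not in("pixels","img")}, -c["R"].T@c["t"])
s=r.read_state(); print(s, r.finger_overhang, R.from_quat(s["eef_rot"]).as_matrix())
E
```

```text
pics
top {'vfov': 55.64668393102916, 'cx': 253.46630006605355, 'cy': 190.2104035895749, 'rvec': array([ 2.16050516, -2.15406848,  0.10821376]), 'tvec': array([0.00657293, 0.46111655, 1.0201702 ]), 'K': array([[363.80107794,   0.        , 253.46630007],
       [  0.        , 363.80107794, 190.21040359],
       [  0.        ,   0.        ,   1.        ]]), 'R': array([[ 0.00369036, -0.99991499, -0.01250542],
       [-0.99362733, -0.00225777, -0.11269265],
       [ 0.11265484,  0.0128416 , -0.9935512 ]]), 't': array([0.00657293, 0.46111655, 1.0201702 ])} [ 0.34322664 -0.00548715  1.06563797]
side {'vfov': 51.62929716046567, 'cx': 249.99449552528756, 'cy': 194.2110255289019, 'rvec': array([ 0.13847388, -2.61889742,  1.61928742]), 'tvec': array([0.46101112, 0.0750504 , 1.26339101]), 'K': array([[396.91207322,   0.        , 249.99449553],
       [  0.        , 396.91207322, 194.21102553],
       [  0.        ,   0.        ,   1.        ]]), 'R': array([[-0.9942028 , -0.10747106, -0.00327965],
       [-0.0450903 ,  0.44442784, -0.89467914],
       [ 0.09760968, -0.88934463, -0.4466973 ]]), 
[... 296 characters left out ...]
-1.76837840e-03,
       -9.70504329e-04, -3.47379402e-04, -4.50821966e-04]), 'joint_torque': array([ 2.34984014e-03, -6.24547434e+01,  2.52540805e-02, -3.90719748e+01,
       -6.14085258e-02,  3.65556171e-02,  8.27238949e-06]), 'ee_pos': array([ 0.14835995, -0.60679051,  0.23583188]), 'eef_rot': array([ 9.92822188e-01,  1.19598048e-01, -8.80751774e-05, -6.34252519e-04]), 'ft_force': array([-0.37352278,  0.28912518, -0.21309935]), 'torque': array([-0.03305786, -0.01005399, -0.05194376]), 'grip_force': 0.0, 'width': 0.08656283800363512} 0.014 [[ 9.71392598e-01  2.37479080e-01 -3.26596707e-04]
 [ 2.37479303e-01 -9.71391809e-01  1.23833271e-03]
 [-2.31752542e-05 -1.28046719e-03 -9.99999180e-01]]
```

View pics/top0.png

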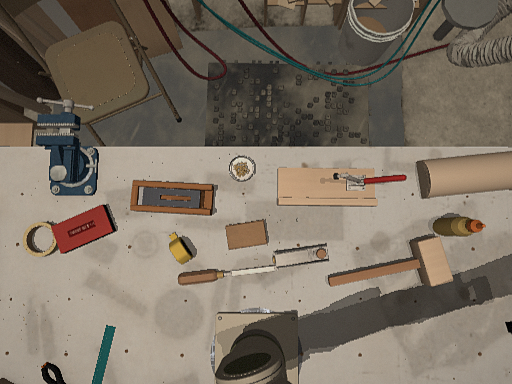

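View pics/side0.png

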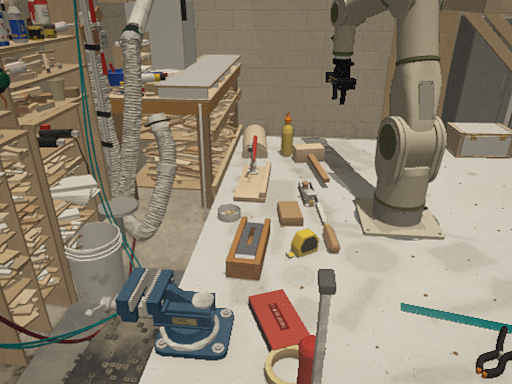

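The top view shows the block at about (173,197), jig at (327,187) with the clamp and red grip to the right, and tin at (242,168). The side view shows the block at (248,247), the jig at (254,182) and the tin at (229,212). I'll enlarge them next.

```bash
python3 - <<'E'
from h import *
a=cv2.imread("pics/top0.png"); b=cv2.imread("pics/side0.png")
f=lambda im,x,y,w,h,s: cv2.resize(im[y:y+h,x:x+w],None,fx=s,fy=s,interpolation=cv2.INTER_CUBIC)
A=f(a,120,170,110,55,3.6); B=f(a,270,155,110,55,3.6)
C=f(b,215,205,70,85,3.5);D=f(b,225,125,70,85,3.5)
can=np.zeros((600,800,3),np.uint8)
can[:A.shape[0],:A.shape[1]]=A; can[:B.shape[0],400:400+B.shape[1]]=B
can[200:200+C.shape[0],:C.shape[1]]=C; can[200:200+D.shape[0],400:400+D.shape[1]]=D
cv2.imwrite("pics/z0.png",can)
E
```

```text
(no output)
```

View pics/z0.png

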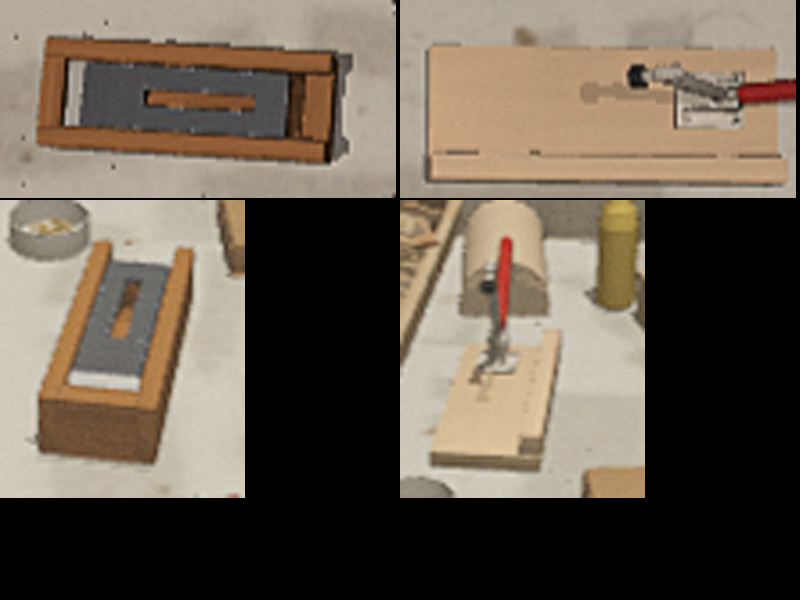

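The enlargement gives these corner positions in the crops:
- **Block, top view:** (47,37), (335,52), (330,160), (38,143). The bright bevel is at the left, which is world +y.
- **Jig board, top view:** corners at the left (428,47) and (430,181), with the fence along the bottom, nearest the robot.
- **Clamp:** open, with its bar steeply up.

```bash
python3 - <<'E'
from h import *
ct=cam("top");cs=cam("side")
T=lambda x,y,ox,oy,s=3.6:((x+.5)/s-.5+ox,(y+.5)/s-.5+oy)
tb=lambda x,y:T(x,y,120,170); tj=lambda x,y:T(x-400,y,270,155)
sb=lambda x,y:T(x,y-200,215,205,3.5); sj=lambda x,y:T(x-400,y-200,225,125,3.5)
for n,a,b in[("blk ++",tb(47,37),sb(40,398)),("blk -x+y",tb(38,143),sb(158,403)),("blk +x-y",tb(335,52),sb(103,240)),("blk --",tb(330,160),sb(188,248)),
 ("jig +x+y",tj(428,47),sj(432,455)),("fence -x+y",tj(429,181),sj(543,437)),("fence -x-y",tj(786,181),sj(560,332)),
 ("bevel ++",tb(67,60),sb(70,385)),("bevel -+",tb(65,125),sb(138,388))]:
    p,e=tri(ct,a,cs,b); print(n,p.round(4),round(e,4))
hsv=cv2.cvtColor(ct["img"],cv2.COLOR_RGB2HSV)
def seg(n,x0,x1,y0,y1,lo,hi,z):
    m=np.zeros(hsv.shape[:2],np.uint8); m[y0:y1,x0:x1]=cv2.inRange(hsv,lo,hi)[y0:y1,x0:x1]
    c=max(cv2.findContours(m,0,2)[0],key=cv2.contourArea); b=cv2.boxPoints(cv2.minAreaRect(c))
    W=np.array([onz(ct,q,z) for q in b]); c0=W.mean(0); e=W-np.roll(W,1,0); L=np.linalg.norm(e,axis=1); l=e[L.argmax()]
    print(n,b.round(1).tolist(),c0.round(4),L.round(4),"ang",np.degrees(np.arctan2(l[1],l[0])).round(2)%180)
print(hsv[183,140],hsv[180,300],hsv[185,210],hsv[150,250], hsv[180,366+20])
seg("block",120,225,170,225,(5,90,60),(20,255,255),.052)
seg("iron",135,205,175,215,(90,0,40),(130,120,140),.0515)
seg("jig",270,382,160,215,(5,60,150),(20,255,255),.018)
E
```

```text
blk ++ [0.486  0.3499 0.0489] 0.0021
blk -x+y [0.4024 0.3523 0.0526] 0.0019
blk +x-y [0.4718 0.1225 0.049 ] 0.0076
blk -- [0.3934 0.1257 0.0468] 0.0044
jig +x+y [ 0.5276 -0.0618  0.0142] 0.0026
fence -x+y [ 0.4177 -0.0608  0.0397] 0.0005
fence -x-y [ 0.4186 -0.3407  0.0363] 0.0006
bevel ++ [0.4674 0.3332 0.0495] 0.0027
bevel -+ [0.4175 0.3327 0.05  ] 0.0003
[ 13 156 141] [ 15  89 191] [ 13 160 143] [ 19  34 180] [  1 204 125]
block [[129.5, 209.89999389648438], [131.3000030517578, 179.39999389648438], [212.60000610351562, 184.0], [210.8000030517578, 214.5]] [0.4388 0.2391 0.052 ] [0.2284 0.0862 0.2306 0.0858] ang 86.83
iron [[175.0, 205.0], [188.0, 205.0], [188.0, 206.0], [175.0, 206.0]] [0.4147 0.2089 0.0515] [0.0028 0.0365 0.0028 0.0365] ang 90.16
jig [[277.6000061035156, 204.0], [278.0, 166.60000610351562], [377.3999938964844, 167.8000030517578], [377.0, 205.1999969482422]] [ 0.4753 -0.206   0.018 ] [0.2854 0.1092 0.2887 0.1088] ang 89.38
```

```bash
cat >> h.py <<'E'
B0=np.array([.4385,.2385,0]); Bx=np.array([np.cos(np.radians(86.8)),np.sin(np.radians(86.8)),0]); By=np.array([-Bx[1],Bx[0],0])
def blk(x,y,z): return B0+x*Bx+y*By+np.array([0,0,z])
def plan(P,yhead,tilt=None):
    "shift+turn (scaled) from the present pose to TCP at P, tool down, tool y at heading yhead deg; tilt = extra world rotation"
    s=r.read_state(); M=R.from_quat(s["eef_rot"]); h=np.radians(yhead)
    y=np.array([np.cos(h),np.sin(h),0]); z=np.array([0,0,-1.]); T=R.from_matrix(np.array([np.cross(y,z),y,z]).T)
    if tilt is not None: T=R.from_rotvec(tilt)*T
    d=M.inv().apply(np.array(P)-s["ee_pos"])/.3; w=(M.inv()*T).as_rotvec()/np.radians(120)
    print("t",round(s["time"],2),"pos",s["ee_pos"].round(4),"F",s["ft_force"].round(2),"shift",d.round(4),"turn",w.round(4))
E
python3 - <<'E'
from h import *
plan([.43,-.33,.24],-40); plan(list(blk(-.064,0,.12)),-3.2)
E
```

```text
t 0.2 pos [ 0.1484 -0.6069  0.2361] F [-0.36 -0.98  0.45] shift [ 1.131  -0.6736 -0.0125] turn [-4.000e-04 -1.000e-04 -3.022e-01]
t 0.2 pos [ 0.1484 -0.6069  0.2361] F [-0.36 -0.98  0.45] shift [ 1.5465 -2.3032  0.3889] turn [-4.000e-04 -3.000e-04 -6.088e-01]
```

```bash
python3 -m pendant '[[1,0.95,-0.6,0,0,0,-0.3],[1,0.95,-0.6,0,0,0,-0.3],[1,0.95,-0.6,0,0,0,-0.3],[1,0.95,-0.6,0,0,0,-0.3],[1,0.95,-0.6,0,0,0,-0.3],[1,0.95,-0.6,0,0,0,-0.3],[1,0.95,-0.6,0,0,0,-0.3],[1,0.95,-0.6,0,0,0,-0.3]]' 20
python3 -c "
from h import *
plan(list(blk(-.064,0,.12)),-3.2);plan([.435,-.1,.236],-3.2)"
```

```text
time: 1.2
ee_pos: [0.3816, -0.3656, 0.2364]
eef_rot: [0.908, 0.42, -0.0, 0.0]
ft_force: [-0.8, -0.1, 0.4]
width: 0.0147
grip_force: 0.0
t 1.2 pos [ 0.3816 -0.3656  0.2364] F [-0.82 -0.11  0.44] shift [ 1.4878 -1.0302  0.3874] turn [-2.000e-04  3.000e-04 -3.095e-01]
t 1.2 pos [ 0.3816 -0.3656  0.2364] F [-0.82 -0.11  0.44] shift [ 0.7901 -0.4375  0.0011] turn [-2.000e-04  3.000e-04 -3.095e-01]
```

```bash
python3 -m pendant '[[1,0.98,-0.65,0,0,0,-0.31],[1,0.98,-0.65,0,0,0,-0.31],[1,0.98,-0.65,0,0,0,-0.31],[1,0.98,-0.65,0,0,0,-0.31],[1,0.98,-0.65,0,0,0,-0.31],[1,0.98,-0.65,0,0,0,-0.31],[1,0.98,-0.65,0,0,0,-0.31]]'
python3 -c "
from h import *
plan(list(blk(-.064,0,.12)),-3.2)"
```

```text
time: 2.08
ee_pos: [0.424, -0.0128, 0.2369]
eef_rot: [0.725, 0.689, 0.0, 0.0]
ft_force: [-1.1, -1.9, 0.0]
width: 0.0004
grip_force: 0.0
t 2.08 pos [ 0.424  -0.0128  0.2369] F [-1.07 -1.89  0.03] shift [0.6257 0.0044 0.3895] turn [0.0004 0.0001 0.0024]
```

```bash
python3 -m pendant '[[1,0.626,0.004,0.2,0,0,0.002],[1,0.626,0.004,0.39,0,0,0.002],[1,0.626,0.004,0.39,0,0,0.002],[1,0.626,0.004,0.39,0,0,0.002],[1,0.626,0.004,0.39,0,0,0.002],[1,0.626,0.004,0.39,0,0,0.002]]'
python3 - <<'E'
from h import *
plan(list(blk(-.064,0,.07)),-3.2)
a=cam("top")["img"]; b=cam("side")["img"]
f=lambda im,x,y,w,h,s: cv2.resize(im[y:y+h,x:x+w],None,fx=s,fy=s,interpolation=cv2.INTER_CUBIC)
can=np.zeros((450,800,3),np.uint8); can[:,:400]=f(a,120,130,100,112,4)[:450].copy().__class__((448,400,3),np.uint8) if 0 else 0
A=f(a,115,140,100,100,4);C=f(b,205,160,100,110,4); can[:400,:400]=A; can[:440,400:]=C; save(can,"z1.png")
E
```

```text
time: 2.82
ee_pos: [0.4358, 0.1712, 0.1197]
eef_rot: [0.728, 0.686, -0.0, 0.0]
ft_force: [-0.7, 0.3, 0.2]
width: 0.0003
grip_force: 0.0
t 2.83 pos [0.4358 0.1712 0.1197] F [-0.74  0.27  0.19] shift [ 0.0111 -0.0035  0.1655] turn [-0.0001  0.0003 -0.0021]
```

View pics/z1.png

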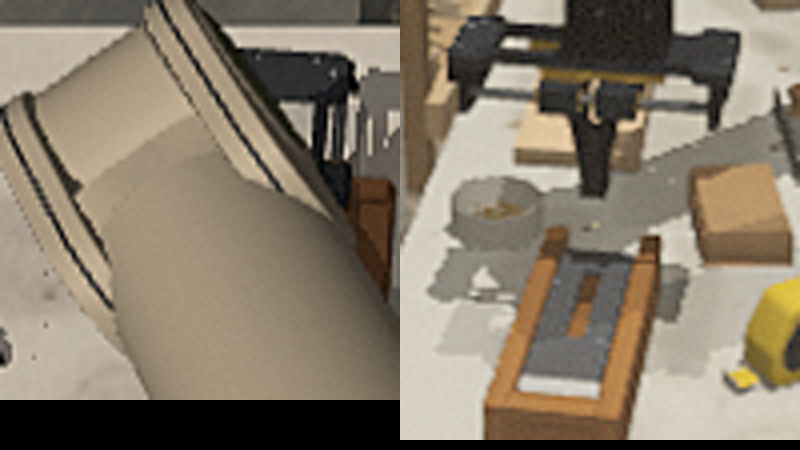

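The picture shows the closed fingers in line with the iron over the well end: fingertips at crop (595,195), iron's plain end at (598,258). They are clear of the tin, so I'm descending.

```bash
python3 -m pendant '[[1,0.01,-0.004,0.1,0,0,0],[1,0.01,-0.004,0.165,0,0,0],[1,0.01,-0.004,0.178,0,0,0],[1,0.01,-0.004,0.185,0,0,0],[1,0.01,-0.004,0.192,0,0,0]]'; python3 -m pendant '[[1,0,0,0.01,0,0,0],[1,0,0,0.02,0,0,0],[1,0,0,0.03,0,0,0],[1,0,0,0.04,0,0,0]]'; python3 -m pendant '[[1,0,0,0.008,0,0,0],[1,0,0,0.016,0,0,0],[1,0,0,0.016,0,0,0]]'
```

```text
time: 3.55
ee_pos: [0.4345, 0.1764, 0.0625]
eef_rot: [0.727, 0.686, 0.0, 0.0]
ft_force: [0.5, 0.3, -0.4]
width: 0.0002
grip_force: 0.1
time: 4.05
ee_pos: [0.4339, 0.1763, 0.0497]
eef_rot: [0.727, 0.686, -0.0, -0.0]
ft_force: [-0.2, 0.6, 0.5]
width: 0.0003
grip_force: 0.1
time: 4.42
ee_pos: [0.4338, 0.1763, 0.0449]
eef_rot: [0.727, 0.686, -0.0, -0.0]
ft_force: [-0.4, 0.5, -0.4]
width: 0.0003
grip_force: 0.0
```

```bash
python3 -m pendant '[[1,0,0,0.005,0,0,0],[1,0,0,0.008,0,0,0],[1,0,0,0.008,0,0,0]]'; python3 -m pendant '[[1,0,0,0.004,0,0,0],[1,0,0,0.004,0,0,0]]'; python3 -c "
from h import *
a=cam('side')['img'][190:290,210:290]; save(cv2.resize(a,None,fx=5,fy=5,interpolation=cv2.INTER_CUBIC),'z2.png')"
```

```text
time: 4.8
ee_pos: [0.4339, 0.1763, 0.0427]
eef_rot: [0.727, 0.686, -0.0, 0.0]
ft_force: [0.4, -0.3, -0.7]
width: 0.0004
grip_force: 0.0
time: 5.05
ee_pos: [0.4341, 0.1764, 0.0418]
eef_rot: [0.727, 0.686, 0.0, 0.0]
ft_force: [-0.9, -0.4, 4.8]
width: 0.0007
grip_force: 2.1
```

View pics/z2.png

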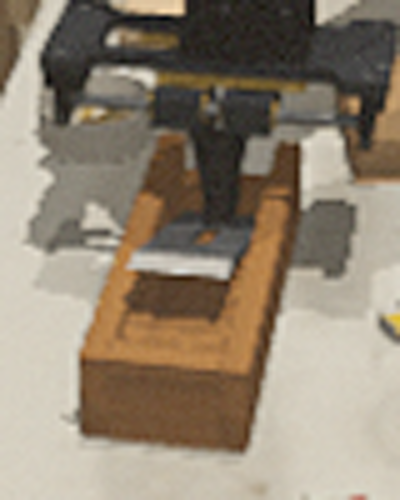

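The bevelled end is up: bright bevel at crop (180,262) and pocket floor visible at (175,300). The fingers press with 4.8 N, so I'm drawing it down the slope.

```bash
python3 -m pendant '[[1,-0.0045,0,0.002,0,0,0],[1,-0.009,0,0.004,0,0,0],[1,-0.0135,0,0.006,0,0,0],[1,-0.018,0,0.008,0,0,0],[1,-0.0225,0,0.010,0,0,0],[1,-0.027,0,0.012,0,0,0],[1,-0.0315,0,0.014,0,0,0],[1,-0.036,0,0.016,0,0,0]]';  python3 -c "
from h import *
a=cam('side')['img'][190:290,210:290]; save(cv2.resize(a,None,fx=5,fy=5,interpolation=cv2.INTER_CUBIC),'z3.png')"
```

```text
time: 6.1
ee_pos: [0.4336, 0.1655, 0.0368]
eef_rot: [0.727, 0.686, 0.0, 0.0]
ft_force: [0.6, -0.8, 5.6]
width: 0.0005
grip_force: 2.4
```

View pics/z3.png

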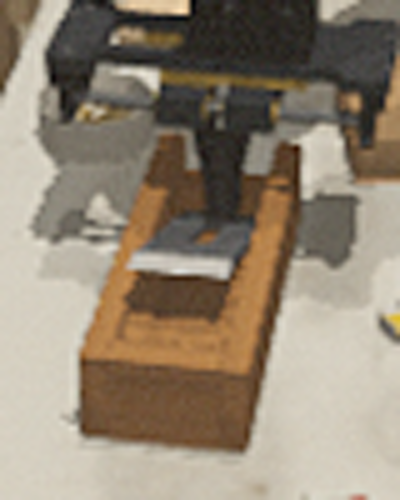

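```bash
python3 -c "
from h import *
c=cam('side')
a=np.radians(24)
for d in(0,4,8,11,14):
    q=[]
    for y in(25,-25):
        for n in (0,2): # bevel edge
            s=93.25-d; q.append(proj(c,blk((s*np.cos(a)-n*np.sin(a))/1e3,y/1e3,(45+s*np.sin(a)+n*np.cos(a))/1e3))[0])
    print(d,((np.array(q)-[210,190])*5).round(0).tolist())
import cv2
for n in('z2','z3'):
    im=cv2.imread('pics/'+n+'.png'); hsv=cv2.cvtColor(im,cv2.COLOR_BGR2HSV)
    m=cv2.inRange(hsv,(0,0,150),(180,60,255)); m[:245]=0;m[290:]=0;m[:,:125]=0;m[:,250:]=0
    k=max(cv2.findContours(m,0,2)[0],key=cv2.contourArea); print(n,cv2.boundingRect(k),cv2.boxPoints(cv2.minAreaRect(k)).round(0).tolist())
"
```

```text
0 [[220.0, 278.0], [220.0, 274.0], [121.0, 269.0], [121.0, 265.0]]
4 [[221.0, 276.0], [222.0, 272.0], [122.0, 267.0], [122.0, 263.0]]
8 [[222.0, 275.0], [223.0, 271.0], [124.0, 266.0], [124.0, 262.0]]
11 [[223.0, 274.0], [223.0, 270.0], [125.0, 265.0], [125.0, 261.0]]
14 [[224.0, 273.0], [224.0, 269.0], [126.0, 264.0], [126.0, 260.0]]
z2 (127, 251, 104, 28) [[127.0, 269.0], [128.0, 249.0], [231.0, 259.0], [229.0, 279.0]]
z3 (127, 250, 104, 29) [[127.0, 269.0], [129.0, 249.0], [231.0, 259.0], [229.0, 279.0]]
```

```bash
python3 -c "
from h import *
g=[cv2.imread('pics/%s.png'%n,0).astype(np.float32) for n in('z2','z3')]
for n,(x,y,w,h) in dict(bevel=(120,225,135,60),block=(80,330,180,110),finger=(195,130,50,95)).items():
    a,b=[np.ascontiguousarray(i[y:y+h,x:x+w]) for i in g]
    print(n,cv2.phaseCorrelate(a,b,cv2.createHanningWindow((w,h),cv2.CV_32F)),np.abs(a-b).mean())
c=cam('side')
P=np.array([.434,.1763,.028]); print(((proj(c,P)-[210,190])*5),((proj(c,P-[0,.011,.005])-[210,190])*5))
"
```

```text
bevel ((0.38270283662170357, 0.04938742949341446), 0.790208452248279) 1.2190574
block ((-0.015443090508028945, 0.011192853823253301), 0.3532106168181808) 2.2389393
finger ((-0.03784185753574221, 0.08205241091067705), 0.2870845532417297) 6.662105
[[218.28761902 211.01966353]] [[220.16713927 208.31443582]]
```

The bevel did not shift between the two frames, so the fingers slid over the iron: 5.6 N jams it on the floor. I'll ease the press to about 2 N, go back up the slope and draw again.

```bash
python3 -m pendant '[[1,0,0,-0.0025,0,0,0],[1,0,0,-0.0025,0,0,0]]'; python3 -m pendant '[[1,0.009,0,-0.004,0,0,0],[1,0.018,0,-0.008,0,0,0],[1,0.027,0,-0.012,0,0,0],[1,0.033,0,-0.0147,0,0,0],[1,0.033,0,-0.0147,0,0,0]]'
```

```text
time: 6.5
ee_pos: [0.433, 0.1653, 0.0372]
eef_rot: [0.727, 0.686, -0.0, -0.0]
ft_force: [0.0, 0.3, 0.2]
width: 0.0004
grip_force: 0.3
time: 7.12
ee_pos: [0.4339, 0.1757, 0.0419]
eef_rot: [0.727, 0.687, 0.0, 0.0]
ft_force: [0.1, 0.0, 0.3]
width: 0.0003
grip_force: 0.2
```

```bash
python3 -m pendant '[[1,0,0,0.0007,0,0,0],[1,0,0,0.0007,0,0,0]]'; python3 -m pendant '[[1,-0.004,0,0.0018,0,0,0],[1,-0.008,0,0.0036,0,0,0],[1,-0.012,0,0.0053,0,0,0],[1,-0.016,0,0.0071,0,0,0],[1,-0.020,0,0.0089,0,0,0]]'; python3 -m pendant '[[1,-0.004,0,0.0018,0,0,0],[1,-0.008,0,0.0036,0,0,0],[1,-0.012,0,0.0053,0,0,0],[1,-0.016,0,0.0071,0,0,0],[1,-0.020,0,0.0089,0,0,0]]'
cat > cmp.py <<'E'
from h import *
im=cv2.resize(cam('side')['img'][190:290,210:290],None,fx=5,fy=5,interpolation=cv2.INTER_CUBIC); 
import sys; save(im,sys.argv[1])
a,b=[np.ascontiguousarray(cv2.imread('pics/'+n,0).astype(np.float32)[225:285,120:255]) for n in('z2.png',sys.argv[1])]
print(cv2.phaseCorrelate(a,b,cv2.createHanningWindow((135,60),cv2.CV_32F)))
E
python3 cmp.py z4.png
```

```text
time: 7.38
ee_pos: [0.4339, 0.1754, 0.0417]
eef_rot: [0.727, 0.686, 0.0, 0.0]
ft_force: [-0.3, 0.6, 0.8]
width: 0.0007
grip_force: 0.4
time: 8.0
ee_pos: [0.4336, 0.1693, 0.039]
eef_rot: [0.727, 0.686, -0.0, 0.0]
ft_force: [-0.5, 0.8, 0.7]
width: 0.0006
grip_force: 0.4
time: 8.62
ee_pos: [0.4332, 0.1633, 0.0363]
eef_rot: [0.727, 0.686, -0.0, 0.0]
ft_force: [-0.1, -0.0, 1.2]
width: 0.0004
grip_force: 0.4
((0.4431931060603773, -0.0018348042774967155), 0.7986167978357386)
```

```bash
python3 -c "
import cv2
for x in(150,170,190,210):
  for n in('z2','z3','z4'): print(n,x,cv2.imread('pics/%s.png'%n,0)[237:290:4,x].tolist())
"
```

```text
z2 150 [105, 98, 88, 105, 154, 202, 197, 198, 151, 77, 65, 73, 71, 71]
z3 150 [107, 102, 86, 105, 160, 202, 198, 198, 151, 80, 62, 66, 72, 72]
z4 150 [104, 108, 92, 103, 154, 199, 197, 200, 151, 78, 65, 73, 74, 73]
z2 170 [84, 83, 77, 94, 140, 184, 193, 197, 196, 149, 50, 60, 69, 71]
z3 170 [86, 87, 87, 103, 139, 182, 195, 197, 195, 150, 48, 58, 68, 69]
z4 170 [85, 85, 85, 101, 141, 184, 194, 198, 193, 146, 47, 61, 69, 66]
z2 190 [74, 74, 79, 88, 111, 152, 195, 204, 204, 164, 49, 57, 71, 72]
z3 190 [72, 75, 91, 95, 104, 153, 191, 201, 204, 164, 51, 58, 70, 73]
z4 190 [77, 80, 93, 95, 105, 153, 193, 202, 203, 164, 53, 60, 69, 72]
z2 210 [103, 100, 96, 89, 98, 142, 197, 207, 199, 171, 100, 64, 64, 74]
z3 210 [109, 102, 98, 88, 94, 141, 196, 206, 199, 173, 103, 66, 65, 74]
z4 210 [105, 106, 97, 85, 94, 141, 195, 205, 198, 173, 103, 70, 65, 71]
```

```bash
python3 -c "
from h import *
c=cam('side'); k=lambda p:((p-[210,190])*5).round(1).tolist()
print('flat pred low edge',k(proj(c,[blk(.09325,.025,.0475),blk(.09325,-.025,.0475),blk(.113,.043,.052),blk(.113,-.043,.052)])))
im=cv2.resize(cv2.cvtColor(cv2.imread('pics/side0.png'),cv2.COLOR_BGR2RGB)[190:290,210:290],None,fx=5,fy=5,interpolation=cv2.INTER_CUBIC)
hsv=cv2.cvtColor(im,cv2.COLOR_RGB2HSV)
m=cv2.inRange(hsv,(0,0,150),(180,60,255)); m[:290]=0;m[360:]=0;m[:,:95]=0;m[:,235:]=0
q=max(cv2.findContours(m,0,2)[0],key=cv2.contourArea); print(cv2.boundingRect(q),cv2.boxPoints(cv2.minAreaRect(q)).round(0).tolist())
im2=cv2.imread('pics/z4.png'); save(np.hstack([im,im2[:,:,::-1]]),'z5.png')
"
```

```text
flat pred low edge [[217.6, 346.2], [119.0, 336.8], [247.9, 365.8], [75.0, 349.2]]
(122, 318, 102, 30) [[121.0, 338.0], [123.0, 317.0], [225.0, 326.0], [223.0, 348.0]]
```

View pics/z5.png

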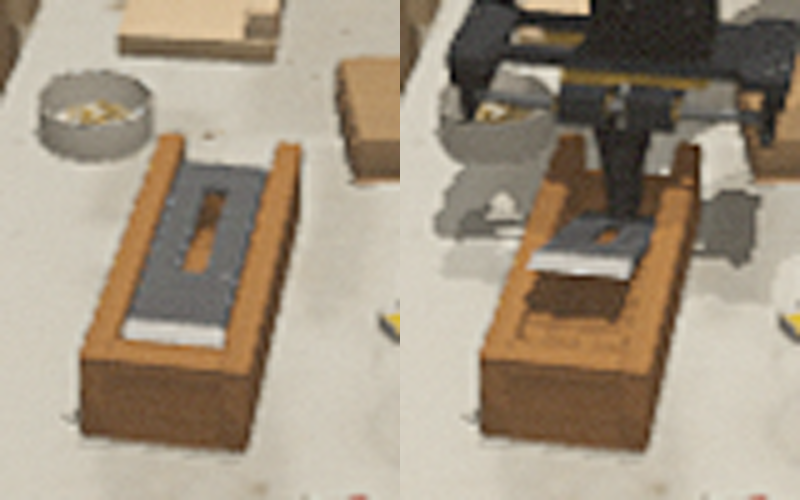

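```bash
python3 -m pendant '[[1,0,0,-0.004,0,0,0],[1,0,0,-0.01,0,0,0],[1,0,0,-0.02,0,0,0],[1,0,0,-0.02,0,0,0]]'; python3 cmp.py z6.png;  python3 -c "
import cv2
for x in(150,190): print(cv2.imread('pics/z6.png',0)[237:290:4,x].tolist())"
```

```text
time: 9.22
ee_pos: [0.4334, 0.1635, 0.0426]
eef_rot: [0.727, 0.686, 0.0, 0.0]
ft_force: [0.2, 0.3, 0.2]
width: 0.0003
grip_force: 0.0
((0.6622068944808746, 0.0911819501842075), 0.6764218784850321)
[104, 104, 92, 106, 155, 198, 198, 197, 148, 79, 67, 67, 70, 71]
[71, 77, 89, 94, 109, 157, 194, 203, 201, 160, 53, 61, 71, 71]
```

The iron stays tipped with the fingers clear of it, so it had already slid down the slope when pressed. I'll back off and measure it from both views.

```bash
python3 -m pendant '[[1,0,0,-0.15,0,0,0],[1,0,0,-0.3,0,0,0],[-1,-0.2,0,-0.45,0,0,0],[-1,-0.4,0,-0.45,0,0,0],[-1,-0.6,0,-0.45,0,0,0],[-1,-0.7,0,-0.45,0,0,0],[-1,-0.7,0,-0.45,0,0,0]]'; python3 - <<'E'
from h import *
ct=cam("top");cs=cam("side")
f=lambda im,x,y,w,h,s: cv2.resize(im[y:y+h,x:x+w],None,fx=s,fy=s,interpolation=cv2.INTER_CUBIC)
A=f(ct["img"],120,170,100,55,4);B=f(ct["img"],270,155,110,55,3.6);C=f(cs["img"],215,205,70,85,4)
can=np.zeros((560,800,3),np.uint8); can[:220,:400]=A; can[:198,400:796]=B; can[220:560,:280]=C; save(can,"z7.png")
E
```

```text
time: 10.15
ee_pos: [0.4207, -0.0488, 0.1772]
eef_rot: [0.729, 0.685, -0.0, 0.0]
ft_force: [0.4, -0.3, 0.4]
width: 0.0424
grip_force: 0.0
```

View pics/z7.png

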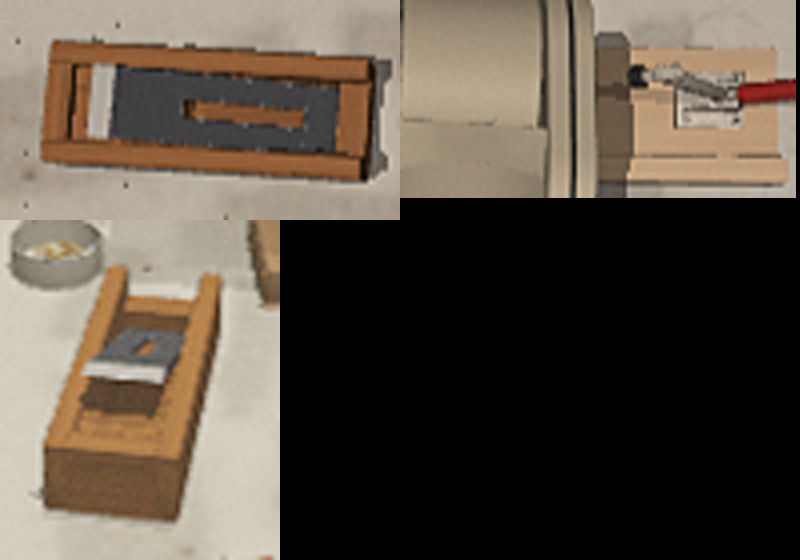

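The iron lies tipped in the well. Its bevelled edge is at crop (90,66)–(88,137) in the top view and (83,377)–(163,382) in the side view, and its plain end is at the stop.

```bash
python3 - <<'E'
from h import *
ct=cam("top");cs=cam("side")
T=lambda x,y,ox,oy,s=4:((x+.5)/s-.5+ox,(y+.5)/s-.5+oy)
for a,b in(((91,66),(83,377)),((88,138),(163,383))):
    p,e=tri(ct,T(*a,120,170),cs,T(b[0],b[1]-220,215,205)); q=p-B0; print(p.round(4),round(e,4),"blk",(q@Bx).round(4),(q@By).round(4),q[2].round(4))
a=np.radians(24)
for d in(8,11,14): s=93.25-d; print(d,s*np.cos(a),45+s*np.sin(a))
# jig lines in the first top picture, subpixel
im=cv2.cvtColor(cv2.imread("pics/top0.png"),cv2.COLOR_BGR2GRAY).astype(float)
def edge(u0,u1,v0,v1,z,nm,ax=0):
    P=[]
    for u in range(u0,u1):
        col=im[v0:v1,u] if ax==0 else im[u,v0:v1]; g=np.abs(np.diff(col)); k=g.argmax(); sl=slice(max(k-1,0),k+2); w=g[sl]; v=v0+.5+(np.arange(len(g))[sl]*w).sum()/w.sum()
        P.append(onz(ct,(u,v) if ax==0 else (v,u),z))
    P=np.array(P); i,j=(1,0) if ax==0 else (0,1)
    k=np.polyfit(P[:,i],P[:,j],1); r_=P[:,j]-np.polyval(k,P[:,i]); ok=np.abs(r_)<.002; k=np.polyfit(P[ok,i],P[ok,j],1)
    print(nm,"mean",P[ok].mean(0).round(4),"slope deg",np.degrees(np.arctan(k[0])).round(2),ok.mean().round(2))
edge(282,330,163,172,.018,"board far edge")
edge(282,372,201,210,.04,"fence outer top")
edge(282,372,194,200,.04,"fence inner top")
edge(172,192,272,284,.018,"open end",1)
edge(140,205,177,190,.052,"block far edge"); edge(140,205,205,222,.052,"block near edge")
E
```

```text
[0.4663 0.313  0.0765] 0.0005 blk 0.0759 -0.0236 0.0765
[0.4162 0.3133 0.0757] 0.0004 blk 0.0735 0.0264 0.0757
8 77.87975026403173 79.67429882221197
11 75.13911389110392 78.45408889298457
14 72.39847751817612 77.23387896375716
board far edge mean [ 0.5293 -0.1398  0.018 ] slope deg 0.53 0.65
fence outer top mean [ 0.4171 -0.1812  0.04  ] slope deg 0.86 0.72
fence inner top mean [ 0.4378 -0.2036  0.04  ] slope deg 0.38 0.93
open end mean [ 0.4877 -0.06    0.018 ] slope deg 0.18 1.0
block far edge mean [0.4819 0.2319 0.052 ] slope deg 2.44 0.66
block near edge mean [0.393 0.234 0.052] slope deg 3.18 0.98
```

```bash
cat >> h.py <<'E'
TZ=np.sin(np.radians(24))*Bx-np.array([0,0,np.cos(np.radians(24))]); G=np.array([.4402,.2952,.0686])
E
python3 -c "
from h import *
plan(G-.08*TZ,-2.9,-By*np.radians(24)); plan(G-.08*TZ,-2.9)"
```

```text
t 10.35 pos [ 0.4213 -0.0449  0.1774] F [-0.04  0.28  0.21] shift [1.0269 0.     0.1191] turn [-0.0005  0.1999 -0.0023]
t 10.35 pos [ 0.4213 -0.0449  0.1774] F [-0.04  0.28  0.21] shift [1.0269 0.     0.1191] turn [ 0.     -0.0001 -0.0024]
```

```bash
python3 -m pendant '[[-1,0.2,0,0,0,0.04,0],[-1,0.4,0,0,0,0.1,0],[-1,0.6,0,0,0,0.15,0],[-1,0.8,0,0.06,0,0.2,0],[-1,1,0,0.12,0,0.2,0],[-1,1,0,0.12,0,0.2,0],[-1,1,0,0.12,0,0.2,0]]'; python3 -c "
from h import *
plan(G-.04*TZ,-2.9,-By*np.radians(24)); plan(G-.005*TZ,-2.9,-By*np.radians(24))"
```

```text
time: 11.22
ee_pos: [0.4378, 0.2541, 0.1413]
eef_rot: [0.711, 0.672, 0.151, -0.143]
ft_force: [-0.6, -0.7, -0.1]
width: 0.0872
grip_force: 0.0
t 11.22 pos [0.4378 0.2541 0.1413] F [-0.58 -0.67 -0.07] shift [0.0266 0.0005 0.144 ] turn [-0.0003 -0.0001 -0.0023]
t 11.22 pos [0.4378 0.2541 0.1413] F [-0.58 -0.67 -0.07] shift [0.0266 0.0006 0.2606] turn [-0.0003 -0.0001 -0.0023]
```

```bash
python3 -m pendant '[[-1,0.027,0,0.1,0,0,-0.002],[-1,0.027,0,0.18,0,0,-0.002],[-1,0.027,0,0.23,0,0,-0.002],[-1,0.027,0,0.26,0,0,-0.002],[-1,0.027,0,0.26,0,0,-0.002],[-1,0.027,0,0.26,0,0,-0.002]]'; python3 -c "
from h import *
plan(G-.005*TZ,-2.9,-By*np.radians(24))
a=cam('side')['img'][170:290,200:300]; save(cv2.resize(a,None,fx=5,fy=5,interpolation=cv2.INTER_CUBIC),'z8.png')"
```

```text
time: 11.98
ee_pos: [0.4412, 0.2921, 0.0739]
eef_rot: [0.71, 0.673, 0.152, -0.142]
ft_force: [0.2, 0.5, -0.5]
width: 0.0872
grip_force: 0.0
t 11.97 pos [0.4412 0.2921 0.0739] F [ 0.24  0.53 -0.5 ] shift [ 0.0021 -0.0038  0.0037] turn [ 0.0009  0.0001 -0.0013]
```

View pics/z8.png

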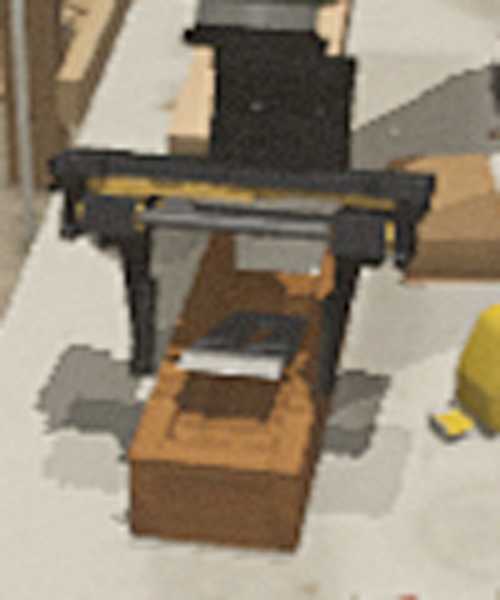

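The fingers straddle the raised end, at crop columns 145 and 335, with the bevel between them at 178–283 and clear of the block rim. Closing now.

```bash
python3 -m pendant '[[1,0,0,0,0,0,0],[1,0,0,0,0,0,0],[1,0,0,0,0,0,0],[1,0,0,0,0,0,0],[1,0,0,0,0,0,0],[1,0,0,0,0,0,0]]' 30; python3 -c "
from h import *
s=r.read_state();plan(s['ee_pos']+(np.cos(np.radians(24))*np.array([0,0,1])-np.sin(np.radians(24))*Bx)*.01,-2.9,-By*np.radians(24));plan(s['ee_pos']+[0,0,.1],-2.9,-By*np.radians(24))"
```

```text
time: 12.78
ee_pos: [0.4407, 0.2924, 0.0734]
eef_rot: [0.71, 0.673, 0.152, -0.142]
ft_force: [-0.1, -0.5, 0.2]
width: 0.0495
grip_force: 30.0
t 12.78 pos [0.4407 0.2924 0.0734] F [-0.09 -0.5   0.23] shift [-0.      0.     -0.0333] turn [ 0.0004  0.     -0.0012]
t 12.78 pos [0.4407 0.2924 0.0734] F [-0.09 -0.5   0.23] shift [ 0.1356  0.0006 -0.3045] turn [ 0.0004  0.     -0.0012]
```

```bash
python3 -m pendant '[[1,0.014,0,-0.03,0,0,0],[1,0.034,0,-0.076,0,0,0],[1,0.068,0,-0.152,0,0,0],[1,0.136,0,-0.305,0,0,0],[1,0.18,0,-0.4,0,0,0],[1,0.18,0,-0.4,0,0,0]]' 60; python3 -c "
from h import *
J=np.array([.4650,-.030,.10])
plan(J,-0.4);print(r.read_state()['width'])
c=cam('side'); print(proj(c,[[.44,.3,.2],[.44,.13,.13]]))"
```

```text
time: 13.52
ee_pos: [0.4415, 0.2934, 0.2076]
eef_rot: [0.71, 0.673, 0.153, -0.141]
ft_force: [-0.4, -1.0, -2.5]
width: 0.0488
grip_force: 60.0
t 13.53 pos [0.4415 0.2934 0.2076] F [-0.36 -1.03 -2.54] shift [-1.1259  0.1337 -0.1076] turn [ 0.0078 -0.1998 -0.0214]
0.04878364833287936
[[246.0949697  198.22243056]
 [253.2059102  193.04690795]]
```

```bash
python3 -m pendant '[[1,-0.1,0.01,0.04,0,-0.05,-0.005],[1,-0.25,0.03,0.1,0.002,-0.1,-0.01],[1,-0.42,0.05,0.1,0.004,-0.15,-0.015],[1,-0.6,0.07,0.02,0.008,-0.2,-0.021],[1,-0.75,0.1,-0.02,0.008,-0.2,-0.021],[1,-0.85,0.12,-0.06,0.008,-0.2,-0.021],[1,-0.85,0.12,-0.06,0.008,-0.2,-0.021],[1,-0.85,0.12,-0.06,0.008,-0.2,-0.021]]'; python3 -c "
from h import *
plan([.4660,-.030,.08],-0.4);cs=cam('side');save(cs['img'],'s9.png');
ct=cam('top');save(ct['img'],'t9.png')
f=lambda im,x,y,w,h,s: cv2.resize(im[y:y+h,x:x+w],None,fx=s,fy=s,interpolation=cv2.INTER_CUBIC)
" 
```

```text
time: 14.58
ee_pos: [0.4629, 0.0517, 0.117]
eef_rot: [0.71, 0.705, -0.002, -0.003]
ft_force: [-0.3, 0.3, -3.2]
width: 0.0492
grip_force: 60.0
t 14.57 pos [0.4629 0.0517 0.117 ] F [-0.35  0.26 -3.25] shift [-0.2725  0.013   0.123 ] turn [-0.0033 -0.0003 -0.    ]
```

```bash
python3 -m pendant '[[1,-0.1,0.006,0.02,-0.003,0,0],[1,-0.2,0.013,0.08,-0.003,0,0],[1,-0.27,0.013,0.15,-0.003,0,0],[1,-0.27,0.013,0.2,-0.003,0,0],[1,-0.27,0.013,0.223,-0.003,0,0],[1,-0.27,0.013,0.223,-0.003,0,0]]'; python3 -c "
from h import *
plan([.4660,-.030,.023],-0.4);cs=cam('side');ct=cam('top')
f=lambda im,x,y,w,h,s: cv2.resize(im[y:y+h,x:x+w],None,fx=s,fy=s,interpolation=cv2.INTER_CUBIC)
can=np.zeros((600,800,3),np.uint8);can[:198,400:796]=f(ct['img'],270,155,110,55,3.6)
can[:600,:400]=f(cs['img'],215,120,80,120,5); can[200:598,400:798]=f(ct['img'],230,130,199,199,2);save(can,'z9.png')
print(proj(ct,[.466,-.18,.055]),proj(ct,[.466,-.03,.055]))" 
```

```text
time: 15.42
ee_pos: [0.4665, -0.0287, 0.0508]
eef_rot: [0.709, 0.705, 0.0, -0.0]
ft_force: [-0.4, 0.5, -3.1]
width: 0.0492
grip_force: 60.0
t 15.43 pos [ 0.4665 -0.0287  0.0508] F [-0.39  0.52 -3.14] shift [-0.0045 -0.0018  0.0926] turn [ 0.0002 -0.0003  0.0007]
[[320.65599059 187.45049926]] [[266.90896921 187.334652  ]]
```

View pics/z9.png

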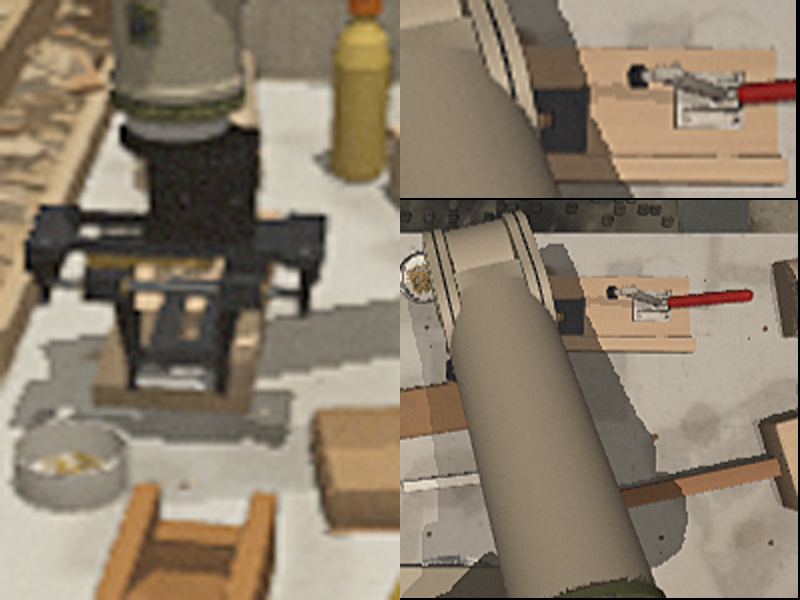

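The iron hangs level over the board. In the top crop its plain end reaches column 587, rows 90–152, and its near edge is very close to the fence line at about row 153. I'll measure that edge more precisely.

```bash
python3 - <<'E'
from h import *
ct=cam("top"); g=cv2.cvtColor(ct["img"],cv2.COLOR_RGB2GRAY)
print(g[176:204:1,314].tolist()); print(g[176:204,318].tolist()); print(g[188,312:330].tolist()); print(g[190:206,340].tolist())
for v0,n,z in((179.5,"far",.0565),(196.8,"near",.0565),(197.4,"fence",.04)): print(n,onz(ct,(316,v0),z).round(4))
hsv=cv2.cvtColor(ct["img"],cv2.COLOR_RGB2HSV)
m=cv2.inRange(g,25,75); m[:176]=0;m[200:]=0;m[:,:311]=0;m[:,326:]=0
k=max(cv2.findContours(m,0,2)[0],key=cv2.contourArea); print(cv2.boxPoints(cv2.minAreaRect(k)).round(1).tolist())
E
```

```text
[91, 93, 92, 77, 45, 49, 50, 47, 49, 46, 47, 48, 50, 49, 47, 50, 48, 53, 50, 52, 46, 60, 96, 100, 95, 96, 100, 101]
[93, 95, 95, 68, 44, 45, 48, 45, 46, 46, 48, 47, 48, 50, 48, 46, 47, 44, 47, 46, 46, 65, 98, 101, 98, 98, 96, 98]
[43, 58, 50, 50, 51, 48, 48, 50, 42, 42, 62, 90, 156, 172, 167, 164, 164, 163]
[166, 169, 166, 166, 167, 166, 168, 149, 116, 177, 171, 164, 169, 177, 164, 96]
far [ 0.4882 -0.1671  0.0565]
near [ 0.4396 -0.1664  0.0565]
fence [ 0.4395 -0.169   0.04  ]
[[311.0, 197.0], [311.0, 178.0], [322.0, 178.0], [322.0, 197.0]]
```

```bash
python3 -m pendant '[[1,0,0.002,0.03,0,0,-0.004],[1,0,0.002,0.055,0,0,-0.004],[1,0,0.002,0.07,0,0,-0.004],[1,0,0.002,0.078,0,0,-0.004],[1,0,0.002,0.078,0,0,-0.004]]'; python3 -m pendant '[[1,0,0,0.003,0,0,0],[1,0,0,0.006,0,0,0],[1,0,0,0.006,0,0,0]]'; python3 -m pendant '[[1,0,0,0.003,0,0,0],[1,0,0,0.006,0,0,0],[1,0,0,0.006,0,0,0]]'
```

```text
time: 16.2
ee_pos: [0.4671, -0.03, 0.0273]
eef_rot: [0.707, 0.707, 0.0, 0.0]
ft_force: [-1.1, -0.2, -1.9]
width: 0.0486
grip_force: 60.0
time: 16.58
ee_pos: [0.4673, -0.0301, 0.0257]
eef_rot: [0.707, 0.707, 0.0, 0.0]
ft_force: [0.3, 0.5, -2.3]
width: 0.0491
grip_force: 60.0
time: 16.95
ee_pos: [0.4672, -0.03, 0.0238]
eef_rot: [0.707, 0.707, 0.0, 0.0]
ft_force: [-0.4, 0.3, -0.8]
width: 0.049
grip_force: 60.0
```

```bash
python3 -m pendant '[[1,0,0,0.0015,0,0,0],[1,0,0,0.003,0,0,0],[1,0,0,0.003,0,0,0]]'; python3 -m pendant '[[1,0,0,0.0015,0,0,0],[1,0,0,0.003,0,0,0],[1,0,0,0.003,0,0,0]]' ; python3 -c "
from h import *
s=r.read_state();print(s['torque'],s['ee_pos'],s['ft_force'])"
```

```text
time: 17.32
ee_pos: [0.4673, -0.03, 0.0232]
eef_rot: [0.707, 0.707, 0.0, 0.0]
ft_force: [-1.2, 1.4, 5.5]
width: 0.0491
grip_force: 60.0
time: 17.7
ee_pos: [0.4673, -0.0299, 0.0225]
eef_rot: [0.707, 0.707, 0.0, 0.0]
ft_force: [-3.4, 1.1, 9.8]
width: 0.0489
grip_force: 60.0
[-0.01128018  0.74275834 -0.05560044] [ 0.46731372 -0.02992559  0.02249112] [-3.36410762  1.14709658  9.81361345]
```

```bash
python3 -m pendant '[[1,0,0,-0.0025,0,0,0],[1,0,0,-0.0025,0,0,0]]'; python3 -m pendant '[[1,0,-0.003,0,0,0,0],[1,0,-0.006,0,0,0,0],[1,0,-0.006,0,0,0,0]]'; python3 -m pendant '[[1,0,-0.002,0,0,0,0],[1,0,-0.003,0,0,0,0],[1,0,-0.003,0,0,0,0]]'
```

```text
time: 17.95
ee_pos: [0.4673, -0.03, 0.0231]
eef_rot: [0.707, 0.707, 0.0, 0.0]
ft_force: [-1.9, 0.9, 5.3]
width: 0.0489
grip_force: 60.0
time: 18.32
ee_pos: [0.4662, -0.0301, 0.0232]
eef_rot: [0.707, 0.707, 0.001, 0.001]
ft_force: [3.7, 0.3, 5.6]
width: 0.0488
grip_force: 60.0
time: 18.7
ee_pos: [0.4655, -0.0301, 0.0232]
eef_rot: [0.707, 0.707, 0.001, 0.001]
ft_force: [5.4, 0.8, 4.6]
width: 0.0489
grip_force: 60.0
```

```bash
python3 -m pendant '[[1,0,0,-0.002,0,0,0],[1,0,0,-0.002,0,0,0]]'; python3 -c "
from h import *
print(r.read_state()['torque'])"; python3 -m pendant '[[1,0,-0.002,0,0,0,0],[1,0,-0.004,0,0,0,0],[1,0,-0.004,0,0,0,0]]';python3 -c "
from h import *
print(r.read_state()['torque'])
ct=cam('top'); g=cv2.cvtColor(ct['img'],cv2.COLOR_RGB2GRAY)
for u in(312,314,318): print(g[176:204,u].tolist())"
```

```text
time: 18.95
ee_pos: [0.4654, -0.03, 0.0235]
eef_rot: [0.707, 0.707, 0.001, 0.001]
ft_force: [6.4, -0.2, 1.2]
width: 0.0489
grip_force: 60.0
[-0.00612758 -1.61127276  0.21942817]
time: 19.32
ee_pos: [0.4653, -0.03, 0.0238]
eef_rot: [0.707, 0.708, 0.002, 0.002]
ft_force: [11.6, -0.6, -4.5]
width: 0.0486
grip_force: 60.0
[-0.09897896 -2.80510645  0.2931097 ]
[94, 92, 95, 96, 88, 52, 50, 49, 53, 49, 51, 54, 56, 62, 58, 57, 48, 51, 51, 49, 48, 59, 88, 101, 102, 102, 98, 75]
[91, 93, 95, 96, 88, 52, 46, 49, 50, 49, 46, 48, 49, 51, 48, 46, 48, 53, 53, 45, 47, 58, 87, 102, 101, 98, 99, 101]
[92, 91, 95, 95, 87, 41, 46, 48, 49, 48, 50, 48, 47, 52, 48, 51, 50, 48, 51, 50, 44, 61, 88, 103, 98, 98, 96, 101]
```

```bash
python3 -m pendant '[[1,0,0.004,0.001,0,0,0],[1,0,0.004,0.001,0,0,0]]'; python3 -c "
from h import *
ct=cam('top'); g=cv2.cvtColor(ct['img'],cv2.COLOR_RGB2GRAY)
for u in(313,318): print(g[176:184,u].tolist(),onz(ct,(u,180.1),.0245),proj(ct,[.4385+.025,-.17,.0245]))
print(r.read_state()['torque'])"
```

```text
time: 19.62
ee_pos: [0.4654, -0.03, 0.0234]
eef_rot: [0.707, 0.707, 0.001, 0.001]
ft_force: [6.2, -0.4, 3.9]
width: 0.0485
grip_force: 60.0
[94, 94, 94, 92, 89, 52, 42, 49] [ 0.49100793 -0.16360426  0.0245    ] [[315.37032094 189.5818869 ]]
[90, 93, 95, 94, 89, 50, 46, 45] [ 0.49103554 -0.17799096  0.0245    ] [[315.37032094 189.5818869 ]]
[-0.09670186 -1.28468414  0.22490088]
```

The force shows the iron is against the fence: no sideways travel at 11 N. Relaxing, then releasing.

```bash
python3 -m pendant '[[1,0,0.003,0,0,0,0.003],[1,0,0.004,0,0,0,0.003],[1,0,0.004,0,0,0,0.003]]' 10; python3 -c "
from h import *
print(r.read_state()['torque'])"; python3 -m pendant '[[0.2,0,0,0,0,0,0],[-0.5,0,0,0,0,0,0],[-1,0,0,0,0,0,0],[-1,0,0,0,0,0,0],[-1,0,0,0,0,0,0],[-1,0,0,0,0,0,0]]'; python3 -c "
from h import *
ct=cam('top'); g=cv2.cvtColor(ct['img'],cv2.COLOR_RGB2GRAY)
for u in(313,318): print(g[176:184,u].tolist())
print(g[188,312:330].tolist())"
```

```text
time: 20.05
ee_pos: [0.4655, -0.03, 0.023]
eef_rot: [0.709, 0.705, 0.0, 0.0]
ft_force: [3.0, -0.2, 4.7]
width: 0.0494
grip_force: 10.0
[-0.05541745 -0.70899641  0.05148475]
time: 20.8
ee_pos: [0.4656, -0.03, 0.023]
eef_rot: [0.709, 0.705, 0.0, 0.0]
ft_force: [-0.4, -0.4, 0.9]
width: 0.085
grip_force: 0.0
[94, 92, 96, 94, 88, 50, 48, 51]
[92, 95, 95, 96, 89, 49, 44, 45]
[62, 47, 49, 51, 51, 49, 44, 43, 50, 98, 88, 180, 168, 167, 167, 166, 165, 164]
```

```bash
python3 -m pendant '[[-1,0,0,-0.05,0,0,0],[-1,0,0,-0.2,0,0,0],[-1,0,0,-0.4,0,0,0],[1,0,0,-0.6,0,0,0],[1,0,0,-0.8,0,0,0],[1,0,0,-0.8,0,0,0]]'
cat > clamp.py <<'E'
from h import *
def W(X,Z): return np.array([.4865-.0075*X,-.2007-X,Z])
def wp(th,phi,r_=.088,off=0.,up=0.):
    c=np.array([.088,.048])+r_*np.array([-np.cos(th),np.sin(th)])+(.005+off)*np.array([np.sin(th),np.cos(th)])
    t=c+.0095*np.array([np.cos(phi),-np.sin(phi)])+(.014+up)*np.array([np.sin(phi),np.cos(phi)])
    plan(W(*t),-.4,np.array([phi,0,0]))
E
python3 - <<'E'
from clamp import *
wp(1.08,.6,off=.025,up=.08); wp(1.08,.6,off=.025)
ct=cam('top');cs=cam('side'); save(ct['img'],'t10.png')
g=cv2.cvtColor(ct['img'],cv2.COLOR_RGB2GRAY)
for u in(285,300,313,318): print(u,g[174:202,u].tolist())
E
```

```text
time: 21.6
ee_pos: [0.4675, -0.0295, 0.2685]
eef_rot: [0.709, 0.705, 0.002, 0.004]
ft_force: [-0.1, -0.4, -0.3]
width: 0.0645
grip_force: 0.0
t 21.6 pos [ 0.4675 -0.0295  0.2685] F [-0.12 -0.39 -0.26] shift [-1.0164  0.0634  0.1913] turn [0.0058 0.2876 0.0023]
t 21.6 pos [ 0.4675 -0.0295  0.2685] F [-0.12 -0.39 -0.26] shift [-0.8653  0.0618  0.411 ] turn [0.0058 0.2876 0.0023]
285 [147, 144, 146, 145, 146, 147, 146, 148, 148, 146, 146, 145, 148, 147, 148, 146, 147, 147, 148, 147, 148, 146, 150, 148, 147, 147, 146, 149]
300 [128, 129, 130, 128, 129, 129, 130, 131, 132, 132, 133, 129, 130, 131, 131, 130, 130, 128, 132, 132, 131, 130, 132, 131, 130, 132, 131, 132]
313 [135, 133, 130, 129, 130, 126, 118, 93, 86, 85, 81, 79, 58, 44, 45, 47, 45, 72, 101, 97, 100, 99, 98, 100, 100, 100, 102, 101]
318 [157, 156, 153, 153, 152, 150, 150, 145, 147, 144, 145, 140, 140, 141, 134, 137, 137, 136, 133, 130, 129, 125, 127, 123, 123, 119, 112, 86]
```

```bash
python3 -m pendant '[[1,-0.2,0.01,0,0,0.05,0],[1,-0.4,0.03,0,0.006,0.12,0.002],[1,-0.6,0.05,0,0.006,0.2,0.002],[1,-0.8,0.06,0,0.006,0.28,0.002],[1,-1,0.063,0.05,0.006,0.288,0.002],[1,-1,0.063,0.19,0.006,0.288,0.002],[1,-1,0.063,0.19,0.006,0.288,0.002]]'; python3 - <<'E'
from clamp import *
wp(1.08,.6,off=.025)
ct=cam('top');cs=cam('side'); save(ct['img'],'t11.png')
g=cv2.cvtColor(ct['img'],cv2.COLOR_RGB2GRAY); hsv=cv2.cvtColor(ct['img'],cv2.COLOR_RGB2HSV)
for u in(270,280,290,300,310): print(u,g[174:204,u].tolist())
# red grip and black pad in side view
h=cv2.cvtColor(cs['img'],cv2.COLOR_RGB2HSV); m=cv2.inRange(h,(0,150,60),(6,255,255))|cv2.inRange(h,(174,150,60),(180,255,255)); m[:,:225]=0;m[:,300:]=0;m[220:]=0
v,u=np.nonzero(m); print("red side",u.min(),u.max(),v.min(),v.max(),len(u))
E
```

```text
time: 22.58
ee_pos: [0.4812, -0.3289, 0.2022]
eef_rot: [0.678, 0.671, 0.207, -0.218]
ft_force: [-0.5, 0.4, 0.8]
width: 0.0009
grip_force: 0.0
t 22.57 pos [ 0.4812 -0.3289  0.2022] F [-0.48  0.43  0.78] shift [0.0006 0.0182 0.229 ] turn [-0.0055 -0.0046 -0.0036]
270 [182, 183, 178, 178, 178, 181, 170, 81, 74, 79, 80, 82, 80, 80, 83, 85, 83, 83, 83, 82, 85, 80, 80, 73, 120, 182, 176, 164, 159, 157]
280 [176, 176, 173, 174, 173, 179, 167, 86, 79, 84, 82, 85, 83, 79, 80, 77, 78, 82, 83, 83, 85, 85, 71, 116, 189, 178, 178, 182, 186, 186]
290 [172, 174, 169, 171, 170, 176, 163, 86, 80, 81, 81, 78, 87, 134, 181, 178, 170, 119, 75, 83, 84, 85, 67, 104, 190, 175, 174, 176, 178, 182]
300 [169, 166, 169, 167, 169, 176, 159, 86, 77, 81, 82, 81, 86, 134, 179, 174, 166, 114, 74, 84, 83, 82, 73, 116, 180, 175, 176, 176, 175, 185]
310 [164, 162, 165, 166, 165, 170, 156, 80, 77, 81, 84, 80, 84, 129, 187, 179, 174, 121, 76, 79, 83, 82, 79, 95, 150, 182, 175, 173, 176, 181]
red side 253 256 136 160 66
```

```bash
python3 -m pendant '[[1,0,0.018,0.1,-0.005,-0.004,-0.003],[1,0,0.018,0.18,-0.005,-0.004,-0.003],[1,0,0.018,0.229,-0.005,-0.004,-0.003],[1,0,0.018,0.229,-0.005,-0.004,-0.003]]'; python3 - <<'E'
from clamp import *
ct=cam("top")
print("iron near",onz(ct,(270,198.2),.0245),"far",onz(ct,(270,180.3),.0245),onz(ct,(310,180.3),.0245),"fence",onz(ct,(290,197.2),.04))
for th,ph in((1.08,.6),(.9,.5),(.7,.38),(.5,.26),(.3,.13),(.15,.05),(.05,0),(.012,0)): print(th,end=" ");wp(th,ph)
E
```

```text
time: 23.18
ee_pos: [0.4879, -0.2904, 0.1503]
eef_rot: [0.678, 0.674, 0.208, -0.207]
ft_force: [-0.1, 0.1, 1.1]
width: 0.0007
grip_force: 0.0
iron near [ 0.43829506 -0.03959773  0.0245    ] far [ 0.49018701 -0.03967187  0.0245    ] [ 0.49040907 -0.15496183  0.0245    ] fence [ 0.43986273 -0.09562177  0.04      ]
1.08 t 23.23 pos [ 0.488  -0.2913  0.1507] F [0.51 0.39 0.78] shift [ 0.0352 -0.0072  0.0902] turn [0.0019 0.003  0.0011]
0.9 t 23.23 pos [ 0.488  -0.2913  0.1507] F [0.51 0.39 0.78] shift [ 0.0631 -0.0071  0.1347] turn [ 0.0017 -0.0448  0.001 ]
0.7 t 23.23 pos [ 0.488  -0.2913  0.1507] F [0.51 0.39 0.78] shift [ 0.0845 -0.0071  0.1884] turn [ 0.0013 -0.1021  0.0009]
0.5 t 23.23 pos [ 0.488  -0.2913  0.1507] F [0.51 0.39 0.78] shift [ 0.0946 -0.007   0.2448] turn [ 0.001  -0.1594  0.0008]
0.3 t 23.23 pos [ 0.488  -0.2913  0.1507] F [0.51 0.39 0.78] shift [ 0.0938 -0.007   0.3015] turn [ 0.0006 -0.2214  0.0007]
0.15 t 23.23 pos [ 0.488  -0.2913  0.1507] F [0.51 0.39 0.78] shift [ 0.0848 -0.007   0.343 ] turn [ 0.0004 -0.2596  0.0006]
0.05 t 23.23 pos [ 0.488  -0.2913  0.1507] F [0.51 0.39 0.78] shift [ 0.0751 -0.0071  0.3695] turn [ 2.000e-04 -2.835e-01  5.000e-04]
0.012 t 23.23 pos [ 0.488  -0.2913  0.1507] F [0.51 0.39 0.78] shift [ 0.0697 -0.0071  0.3793] turn [ 2.000e-04 -2.835e-01  5.000e-04]
```

```bash
python3 -m pendant '[[1,0.017,-0.007,0.045,0.002,0.003,0.001],[1,0.035,-0.007,0.09,0.002,0.003,0.001],[1,0.049,-0.007,0.112,0.002,-0.02,0.001],[1,0.063,-0.007,0.135,0.002,-0.045,0.001],[1,0.074,-0.007,0.162,0.001,-0.073,0.001],[1,0.084,-0.007,0.188,0.001,-0.102,0.001],[1,0.09,-0.007,0.217,0.001,-0.13,0.001],[1,0.095,-0.007,0.245,0.001,-0.16,0.001]]'; python3 - <<'E'
from clamp import *
cs=cam('side')
h=cv2.cvtColor(cs['img'],cv2.COLOR_RGB2HSV); m=cv2.inRange(h,(0,150,60),(6,255,255))|cv2.inRange(h,(174,150,60),(180,255,255)); m[:,:225]=0;m[:,300:]=0;m[220:]=0
v,u=np.nonzero(m); print("red side",u.min(),u.max(),v.min(),v.max(),len(u))
for th,ph in((.5,.26),(.3,.13),(.15,.05),(.05,0),(.012,0)): print(th,end=" ");wp(th,ph)
E
```

```text
time: 24.22
ee_pos: [0.4859, -0.2259, 0.1043]
eef_rot: [0.704, 0.699, 0.09, -0.091]
ft_force: [0.1, -1.9, 0.8]
width: 0.0004
grip_force: 0.6
red side 252 254 142 159 13
0.5 t 24.27 pos [ 0.4863 -0.2233  0.1042] F [ 2.08  2.26 -0.02] shift [-0.0096  0.0001 -0.0077] turn [-0.0006  0.002   0.0012]
0.3 t 24.27 pos [ 0.4863 -0.2233  0.1042] F [ 2.08  2.26 -0.02] shift [0.0084 0.0003 0.0461] turn [-0.0009 -0.06    0.0013]
0.15 t 24.27 pos [ 0.4863 -0.2233  0.1042] F [ 2.08  2.26 -0.02] shift [0.0137 0.0004 0.0882] turn [-0.0011 -0.0982  0.0013]
0.05 t 24.27 pos [ 0.4863 -0.2233  0.1042] F [ 2.08  2.26 -0.02] shift [0.0134 0.0005 0.1164] turn [-0.0013 -0.1221  0.0013]
0.012 t 24.27 pos [ 0.4863 -0.2233  0.1042] F [ 2.08  2.26 -0.02] shift [0.0116 0.0005 0.1274] turn [-0.0013 -0.1221  0.0013]
```

```bash
python3 -m pendant '[[1,0.002,0,0.022,0,-0.03,0.001],[1,0.005,0,0.046,-0.001,-0.06,0.001],[1,0.009,0,0.067,-0.001,-0.08,0.001],[1,0.01,0,0.088,-0.001,-0.1,0.001],[1,0.01,0,0.103,-0.001,-0.11,0.001],[1,0.01,0,0.115,-0.001,-0.122,0.001],[1,0.01,0,0.115,-0.001,-0.122,0.001]]'; python3 - <<'E'
from clamp import *
cs=cam('side')
h=cv2.cvtColor(cs['img'],cv2.COLOR_RGB2HSV); m=cv2.inRange(h,(0,150,60),(6,255,255))|cv2.inRange(h,(174,150,60),(180,255,255)); m[:,:225]=0;m[:,300:]=0;m[220:]=0
v,u=np.nonzero(m); print("red side",len(u), proj(cs,[W(.08,.17),W(.08,.1),W(-.034,.03)]))
wp(.012,0)
E
```

```text
time: 25.15
ee_pos: [0.4858, -0.2141, 0.0717]
eef_rot: [0.71, 0.704, 0.001, -0.002]
ft_force: [-0.3, 0.5, -0.2]
width: 0.0006
grip_force: 0.0
red side 0 [[252.0097949  134.39954403]
 [252.02833651 152.03251467]
 [248.59298239 181.08160804]]
t 25.2 pos [ 0.4859 -0.2146  0.0719] F [ 0.54  0.54 -0.72] shift [0.0143 0.0018 0.0128] turn [-0.0007 -0.0022 -0.0013]
```

```bash
python3 -m pendant '[[1,0.01,0,0.006,0,0,0],[1,0.01,0,0.012,0,0,0],[1,0.01,0,0.015,0,0,0],[1,0.01,0,0.015,0,0,0]]';  python3 -m pendant '[[1,0,0,0.003,0,0,0],[1,0,0,0.006,0,0,0],[1,0,0,0.006,0,0,0]]'
```

```text
time: 25.7
ee_pos: [0.4862, -0.2116, 0.0688]
eef_rot: [0.711, 0.704, 0.001, -0.002]
ft_force: [-6.7, 3.2, 16.5]
width: 0.0006
grip_force: 8.2
time: 26.08
ee_pos: [0.4863, -0.2116, 0.0686]
eef_rot: [0.711, 0.704, 0.001, -0.002]
ft_force: [-14.8, 5.8, 36.6]
width: 0.0003
grip_force: 18.1
```

```bash
python3 -m pendant '[[1,0,0,-0.006,0,0,0],[1,0,0,-0.05,0,0,0],[1,0,0,-0.2,0,0,0],[1,0,0,-0.4,0,0,0],[1,0,0,-0.6,0,0,0],[1,0,0,-0.6,0,0,0]]'; python3 -m pendant '[[1,-0.2,-0.1,0,0,0,0],[1,-0.4,-0.2,0,0,0,0],[1,-0.6,-0.3,0,0,0,0],[1,-0.8,-0.4,0,0,0,0],[1,-0.8,-0.4,0,0,0,0],[1,-0.8,-0.4,0,0,0,0]]'; python3 - <<'E'
from clamp import *
ct=cam('top');cs=cam('side')
red=[]
for c in(ct,cs):
    h=cv2.cvtColor(c['img'],cv2.COLOR_RGB2HSV); m=cv2.inRange(h,(0,150,60),(6,255,255))|cv2.inRange(h,(174,150,60),(180,255,255))
    if c is cs: m[:,:225]=0;m[:,300:]=0;m[220:]=0
    else: m[:150]=0;m[215:]=0;m[:,:300]=0;m[:,:]=m
    v,u=np.nonzero(m); print("red",len(u),(u.min(),u.max(),v.min(),v.max()) if len(u) else "")
print("pred grip top", proj(ct,W(.0825,.174)),proj(cs,W(.0825,.174)), "base",proj(cs,W(.0825,.07)))
g=cv2.cvtColor(ct['img'],cv2.COLOR_RGB2GRAY)
for u in(266,285,300): print(u,g[176:202,u].tolist())
print(g[194,250:290].tolist())
f=lambda im,x,y,w,h,s: cv2.resize(im[y:y+h,x:x+w],None,fx=s,fy=s,interpolation=cv2.INTER_CUBIC)
can=np.zeros((600,800,3),np.uint8); can[:240,:]=f(ct['img'],240,150,160,48,5)[:240]; can[240:,:320]=f(cs['img'],220,120,80,90,4); save(can,'z12.png')
E
```

```text
time: 26.82
ee_pos: [0.4884, -0.213, 0.2512]
eef_rot: [0.711, 0.704, 0.003, 0.002]
ft_force: [1.0, 0.6, -0.7]
width: 0.0005
grip_force: 0.0
time: 27.58
ee_pos: [0.3632, -0.4515, 0.2441]
eef_rot: [0.711, 0.703, 0.001, -0.002]
ft_force: [0.5, 0.8, -0.3]
width: 0.0003
grip_force: 0.0
red 72 (np.int64(360), np.int64(372), np.int64(172), np.int64(182))
red 81 (np.int64(251), np.int64(254), np.int64(134), np.int64(160))
pred grip top [[370.64411395 173.75439559]] [[252.08249563 133.16375247]] base [[252.10755671 159.13154729]]
266 [173, 173, 176, 179, 166, 75, 69, 71, 71, 73, 72, 75, 72, 73, 77, 74, 76, 77, 74, 75, 72, 71, 115, 178, 165, 155]
285 [167, 168, 168, 172, 159, 83, 76, 78, 79, 77, 83, 135, 180, 175, 167, 117, 72, 78, 82, 83, 71, 110, 177, 170, 167, 172]
300 [163, 166, 166, 168, 155, 82, 76, 80, 81, 75, 86, 131, 173, 170, 161, 112, 72, 79, 79, 80, 72, 109, 174, 173, 169, 170]
[167, 165, 164, 168, 166, 172, 169, 175, 174, 177, 148, 157, 153, 159, 166, 80, 74, 77, 81, 82, 77, 79, 80, 82, 78, 80, 80, 81, 79, 80, 82, 70, 80, 85, 82, 82, 82, 80, 80, 82]
```

View pics/z12.png

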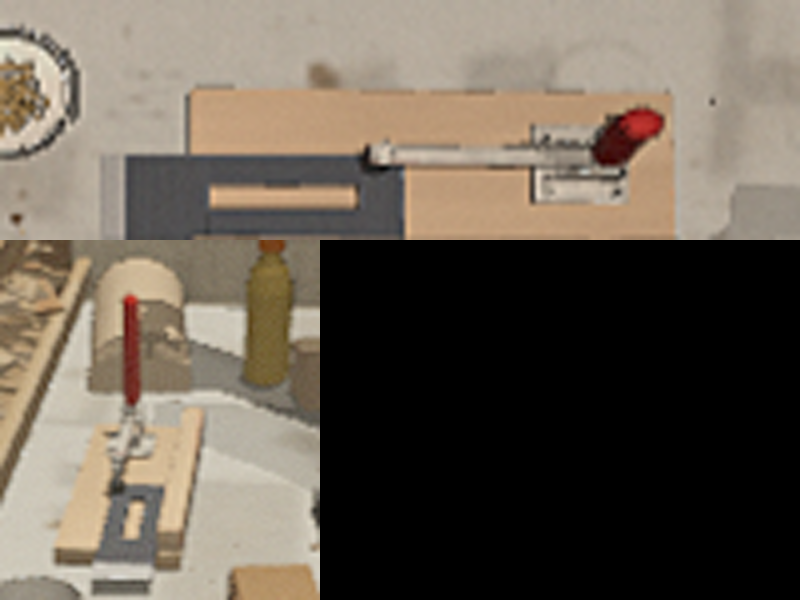

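```bash
python3 -c "
from h import *
ct=cam('top'); b=onz(ct,(259.7,190),.02); o=onz(ct,(277.6,172),.018); print(b,o,b[1]-o[1]); s=r.read_state(); print(s['time'],s['joint_vel'].round(3))"
```

```text
[ 0.46244084 -0.01000195  0.02      ] [ 0.51555131 -0.06204415  0.018     ] 0.05204219807452654
27.725 [-0.004 -0.005  0.001 -0.001  0.003 -0.001  0.002]
```

The iron lies flat along the fence with the bevel at the open end, crop (112,195), and about 51 mm sticking out. The clamp pad rests on it at (378,155), the bar is level and the grip is upright, and the tin is untouched. Handing in.

```bash
python3 -c "
from h import *
print(r.close_job())"
```

```text
the job is handed in; nothing more can be done
None
```

I handed the job in at about 27.7 s of the 61 s. By my last pictures the iron is clamped bevel up against the fence with about 52 mm past the open end, and the tin looked undisturbed; no verdict came back.

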